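Open the feeder bin's sliding hatch past its spring catch

TASK

Open the hatch of the feeder bin for refilling: press the spring catch beside the hatch down with the fingertips, keep it down while you push the hatch's lip so that the hatch slides back past the catch, and push on until the hatch is fully open against its stop, then take the hand away. Only press and push: do not pinch the lip between the fingers, and leave the jar, bowl, lamp dome and log hide standing where they are.

Things in the scene. Friction and masses are not known exactly. Their poses are not given: they have to be found in the camera images.
- bins: Fixed bank of 4 stacked plastic bins with tilt-out fronts, 2 columns, each 240 wide (y), 340 deep (x). Origin on the work surface under the middle of the column with the hatch; x from the fronts to the back, y left, z up. Other column on the +y side, flat top 228 high. Hatch column: sliding hatch at the front; behind it (x 2 to 170) a fixed deck, top 231.5 high; the hatch slides under it.
- hatch (a joint): Sliding hatch, white panel 200 wide, 5 thick, top 225.5 above the work surface, 0.25 kg, in side channels (top 229.5): 0 closed, 0.110 m fully open at its stop; slides along the bins' +x. Friction about 2 N; stays where left, cannot be lifted out. While the catch is up, its tongue in a notch of the hatch's -y edge lets it move only 3 mm.
- hatch_lip (a point): Middle of the top edge of the front face of the hatch's push lip; moves with the hatch; axes as the bins'. The lip is an upright flange across the hatch, 6 thick, 224 long in y (112 each way, over both channels), up to 251.5 above the work surface. Its front face looks to -x, is pushed to +x, and when closed lies 114 in front (-x) of the bins' origin.
- catch (a joint): Spring catch: 0 up, 0.012 m pressed to its stop; spring 3 N at the top, 7 N at the stop. Pressed 7.5 mm or more it frees the hatch. Let go with the hatch 4 to 34 mm open, it stays down (about 7.5 mm) under the hatch; once the hatch is more than 35 mm open it springs up again in front of the hatch's edge.
- catch_cap (a point): Centre of the top face of the catch's thumb cap, moves with it; axes as the bins'. Black ribbed cap 30 long (x), 26 wide (y), 6 thick, above the -y channel. Top face 245.5 above the work surface when up, 233.5 at the stop. 19 in front (-x) of the closed lip's front face, 104 to -y of the hatch's middle; the lip ends right behind it. Along the lip's run all but the lip is lower than the pressed cap.
- jar: Small glass jar with a steel twist cap, 48 across, 58 high, standing loose on the rear deck; origin at the centre of its foot. Leave it.
- bowl: White ceramic bowl, 96 across, 40 high, standing loose on the rear deck; origin at the centre of its foot. Leave it.
- dome: Aluminium lamp dome lying mouth down, 140 across, 111 high with its black socket, loose on top of the other column; origin at the centre of its mouth. Leave it.
- log_hide: Green resin log hide, a half-round arch 120 long in its x, 92 wide, 47 high, loose on top of the other column near the front; origin between its feet. Leave it.

How it is judged:
By the outcome, as a careful person would: the job done as asked, in the order asked, and still so for the second after the job is handed in, with the robot touching nothing.
It also fails if it takes over 38 s, if anything falls off the work surface, if the arm or the gripper's body presses on something with over 40 N, if the wrist force passes 120 N, or if a joint passes its speed limit or range.

ROBOT

A 7-joint arm with a two-finger parallel gripper is mounted at the origin on the work surface. World frame = base frame: x ahead of the robot, y to its left, z up, the work surface at z = 0. Lengths are in mm, angles in rad, forces in N, time in s.
With the tool pointing down it reaches from about 350 to 900 mm from the base axis. Payload 7.2 kg.
Tool frame: the origin (TCP) lies on the centre line of the jaws, within the pads' length; the fingertips stand 11 mm ahead of it and the grasp point (between the pads) lies 8 mm behind it (ctrl.tcp_to_tips is the distance from the TCP to the fingertips, in mm); x points along the fingers, z is the direction in which the jaws open and shut, and the axes are right-handed (so a half turn about x gives the same grasp; the last joint's range is limited). The gripper opens to 88 mm and grips with 3 to 60 N. Pads are 20 mm wide; open, the fingers measure 115 mm over their backs; the gripper's body (75 mm by 178 mm) begins 61 mm behind the grasp point.
Start: joints at [1.123, 0.411, -0.013, 1.596, 0.006, 1.134, -0.082], TCP at [231.698, -580.469, 233.653] pointing down, gripper open.
Joint ranges: [-2.95, 2.95], [-0.29, 1.99], [-1.47, 1.44], [0.14, 2.54], [-1.03, 4.17], [0.13, 1.85], [-2.86, 2.86]. Speed limits (rad/s): [2.39, 2.39, 3.01, 3.01, 3.14, 3.14, 3.14].

INTERFACE

Orientations are given as a unit quaternion [w, x, y, z].
In Python, from workcell import ctrl gives the robot as it stands. The module is installed in compiled form; this text tells all that it offers.
- The arm moves only by the shell command python3 -m pendant 'ROWS' [OPENING]. ROWS is JSON, a list of rows, each an object with "offset": the shift along the tool's x, y, z in cm, a list of three; "twist": the turn, a rotation vector about the tool's x, y, z in degrees, a list of three. In form: [{"offset": [dx, dy, dz], "twist": [wx, wy, wz]}, ...]. A call has 1 to 10 rows; each row is the pose to reach, as a shift and turn from the pose measured when the call began, along the tool's axes at that moment; what a row does not reach only later rows make up. A row lasts 1/8 s, in which the tool goes at most 62.5 mm and 10.7 degrees, less where a joint would pass 70% of its speed; a pose out of reach is approached as far as the arm can. A call with a gripper value outside its range is refused whole. OPENING is the closure, from -1 (fully open) to 1 (shut), so that 0 is half open, set as the call begins (- or left out, the last holds). The fingers move at their own pace and stop on an object; the grip force is fixed at half the most. Time passes only in rows, so rows that repeat a pose let the fingers close. It gives the time, the measured TCP pose, the force and the opening at its end, in the units of the state.
- ctrl.sense(): the state, without advancing time (a new reading comes with each control period).
- ctrl.grab_frame(name): name is "scene" or "top" or "wrist"; returns the picture (400x640x3 uint8, blue, green, red); there is no depth.
- ctrl.get_calibration(name): a dict with "mtx" (3x3 intrinsics, pixels), "k1" (the pictures are not rectified: a ray, as slopes to the right and down, at radius r is drawn at 1 + k1 r^2 times it, then the intrinsics apply), "R" (3x3) and "t" (3): a world point X has camera coordinates R X + t; the wrist camera has in their place "mount" (4x4, takes a point from camera to tool coordinates, whose origin is the TCP and whose axes are the tool frame's). Camera axes: x right, y down, z forward; pixel columns grow to the right and rows downward; lengths in mm; the calibration is good to about 2 mm. A picture is of the moment at which its call begins: read the wrist's pose just before it. get_calibration takes no time and is no camera call.
- ctrl.hand_in(): hands the job in, once; it reports no verdict.
Trained networks look in the newest picture that a camera, given by its name, has taken for a name from the list of things; names that differ only in an ending like _2 or _b are one class to them, and where a whole thing is asked for, a point or a joint stands for the part that bears it (a point fixed in the world has none). Each returns a list of dicts, best first, with "score" (0 to 1); they miss things now and then, are a little off and sometimes report something else, mostly with a low value. They report only what shows in the picture. A call takes as long as a camera call.
- ctrl.spot_in(camera, thing): "location" ([x, y, z] in mm, in world coordinates, good to about 4 mm: the middle of the surface that is visible of it).
- ctrl.landmark_of(camera, thing): "location" ([x, y, z] in mm, in world coordinates, good to about 4 mm: a listed point, or the origin of a listed thing).
The state is a dict: "time_s": time; "joints": joint angles; "qvel": joint speeds; "tau": joint torques, N m; "eef_pos": TCP position; "tool_rot": TCP orientation; "wrist_force": force on the tool from outside, world axes, zero at the start; "ft_torque": the same for the moment, N m; "opening": opening from 0.0 (shut) to 1.0 (fully open).
Only numpy, scipy, OpenCV 4.12 (cv2) and the standard library are available. Lean on these libraries where they do the work, as an engineer would, in place of code of your own. Each camera call takes 0.05 s, during which the arm holds its last target.

## Working session

There is one attempt and no reset: what is moved stays moved. The work goes in short steps, Python scripts to look and compute and a shell command to move; the robot and the scene stay as the last step left them, time stands still between calls to the robot, and variables do not carry over. Pictures are saved under pics/ and viewed, and the job is handed in when it is done.

```bash
mkdir -p pics
python3 - <<'E'
from workcell import ctrl
import cv2
s=ctrl.sense(); print(s)
for c in("scene","top"):
    f=ctrl.grab_frame(c); cv2.imwrite(f"pics/{c}0.png",f)
    for n in("hatch_lip","catch_cap","bins","jar","bowl","dome","log_hide"):
        try: print(c,n,[(r['score'],[round(v) for v in r['location']]) for r in ctrl.landmark_of(c,n)[:2]])
        except Exception as e: print(c,n,e)
print(ctrl.sense()['time_s'])
E
```

```text
{'time_s': 0.0, 'joints': array([ 1.12277741,  0.41189208, -0.01270527,  1.5970239 ,  0.00558879,
        1.13431065, -0.08218419]), 'qvel': array([ 4.21069341e-05,  3.99484694e-04,  7.00466308e-04, -7.33939654e-04,
       -8.84980618e-04,  1.41048813e-04,  4.84465623e-04]), 'tau': array([ 2.50787334e-04, -5.87956774e+01,  6.41950853e-01, -2.91069496e+01,
       -5.37514582e-02,  1.84401800e-02,  8.39846916e-05]), 'eef_pos': array([ 231.50202916, -580.02247398,  232.82222674]), 'tool_rot': array([ 0.58491344,  0.39690223,  0.58588917, -0.39633165]), 'wrist_force': array([-1.02752785,  1.05805385,  1.55835653]), 'ft_torque': array([-0.02833199,  0.02282333,  0.02967822]), 'opening': 1.0005885764810978}
scene hatch_lip [(0.76, [487, -43, 250])]
scene catch_cap [(0.41, [436, -140, 246])]
scene bins []
scene jar [(0.81, [698, -183, 228])]
scene bowl [(0.97, [708, -47, 232])]
scene dome [(0.8, [739, 154, 227]), (0.31, [700, -182, 232])]
scene log_hide [(0.58, [584, 208, 227])]
top hatch_lip [(0.93, [480, -41, 252])]
top catch_cap [(0.61, [438, -142, 246])]
top bins []
top jar [(0.84, [700, -179, 234]), (0.62, [710, -43, 233])]
top bowl [(0.8, [706, -42, 233]), (0.75, [582, 201, 228])]
top dome [(0.61, [737, 154, 227])]
top log_hide [(0.74, [582, 202, 232])]
0.8
```

View pics/scene0.png

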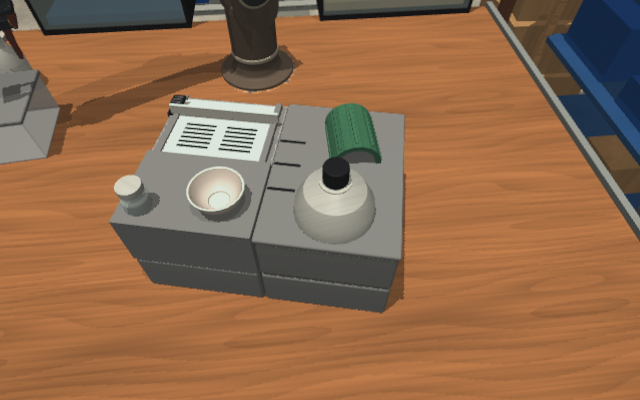

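View pics/top0.png

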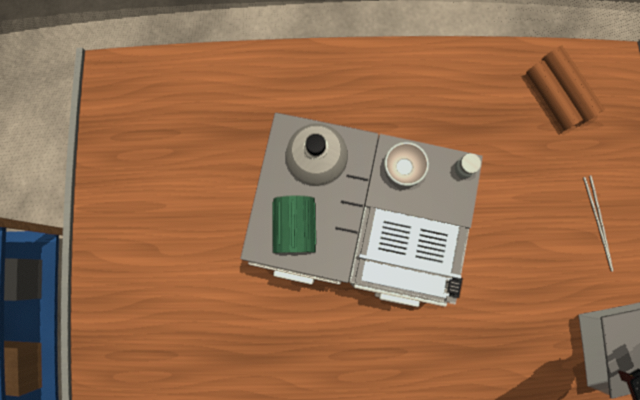

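Lip runs roughly (363,260)→(462,278) in the top view, with the black cap at (455,288). The bins are yawed about -12°, and the networks agree with the picture. I'll zoom in to pin this down.

Run:
```python
import cv2
t=cv2.imread("pics/top0.png")[190:310,340:480]; cv2.imwrite("pics/topz.png",cv2.resize(t,None,fx=5,fy=5,interpolation=cv2.INTER_CUBIC)[:600,:700])
t=cv2.imread("pics/scene0.png")[85:165,155:295]; cv2.imwrite("pics/scenez.png",cv2.resize(t,None,fx=5.5,fy=5.5,interpolation=cv2.INTER_CUBIC))
from workcell import ctrl
for c in("scene","top","wrist"): print(c,ctrl.get_calibration(c))
```

```text
scene {'mtx': array([[425.40728547,   0.        , 319.71414112],
       [  0.        , 425.40728547, 193.09228217],
       [  0.        ,   0.        ,   1.        ]]), 'k1': 0.004619987782441024, 'R': array([[ 0.09791367,  0.99519402, -0.00133191],
       [ 0.7827609 , -0.07783945, -0.61743534],
       [-0.61457163,  0.05941279, -0.78662051]]), 't': array([-197.79146859, -398.36043738, 1354.87727333])}
top {'mtx': array([[480.80010228,   0.        , 322.52121284],
       [  0.        , 480.80010228, 198.80263293],
       [  0.        ,   0.        ,   1.        ]]), 'k1': -0.14225836205727954, 'R': array([[-0.02209422, -0.99968784, -0.0116649 ],
       [-0.98978953,  0.02351586, -0.1405834 ],
       [ 0.14081382,  0.00843972, -0.99000012]]), 't': array([ 158.36111397,  661.95896913, 1205.25798062])}
wrist {'mtx': array([[294.63531239,   0.        , 320.31108413],
       [  0.        , 294.63531239, 199.47058945],
       [  0.        ,   0.        ,   1.        ]]), 'k1': -0.032790673138004406, 'mount': array([[ 4.19899305e-04, -2.88220650e-01,  9.57563930e-01,
        -1.50960227e+02],
       [ 3.46849789e-04, -9.57563915e-01, -2.88220797e-01,
         7.85048943e+01],
       [ 9.99999852e-01,  4.53154560e-04, -3.02111151e-04,
        -1.00158717e+00],
       [ 0.00000000e+00,  0.00000000e+00,  0.00000000e+00,
         1.00000000e+00]])}
```

View pics/topz.png

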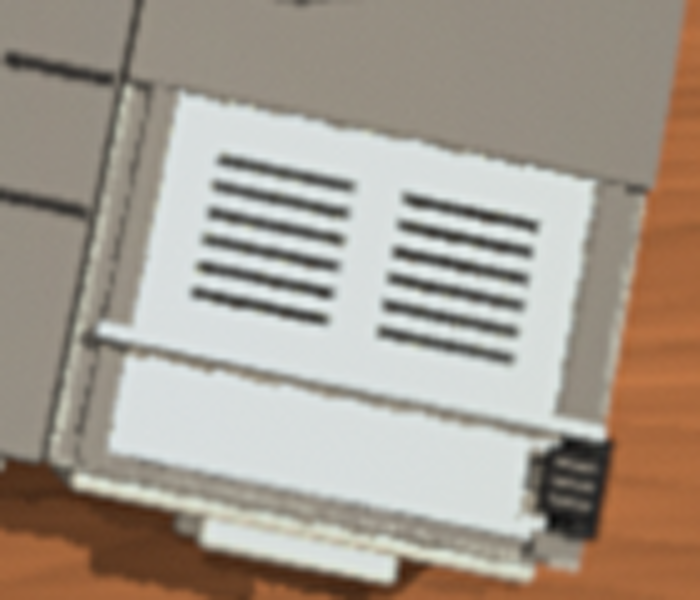

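View pics/scenez.png

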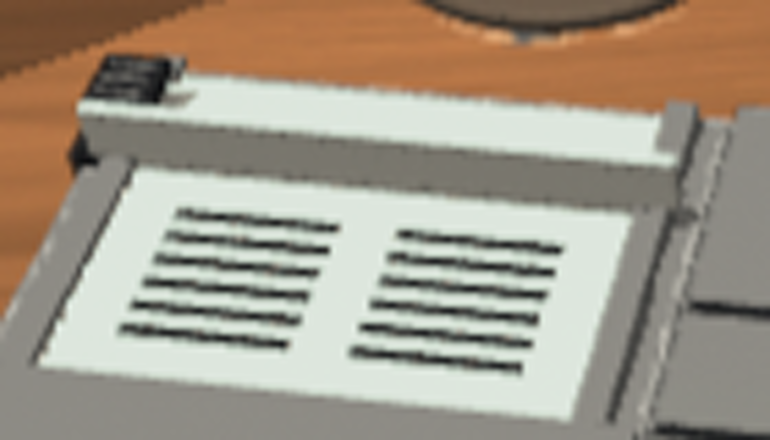

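```bash
cat > h.py <<'E'
import numpy as np
from workcell import ctrl
from scipy.optimize import least_squares
def proj(c,P):
    k=ctrl.get_calibration(c); q=np.asarray(P)@k['R'].T+k['t']; s=q[:,:2]/q[:,2:]
    s=s*(1+k['k1']*(s**2).sum(1,keepdims=True)); return s*[k['mtx'][0,0],k['mtx'][1,1]]+k['mtx'][:2,2]
E
python3 - <<'E'
from h import *
# bins-frame pts and pixels
T=[((-114,112,251.5),(97,340)),((-114,-112,251.5),(605,438)),((-108,112,251.5),(100,324)),((-108,-112,251.5),(607,428)),((2,-120,231.5),(650,190)),((-133,-104,245.5),(577,488))]
S=[((-108,-112,251.5),(79,106)),((-108,112,251.5),(678,165)),((-133,-104,245.5),(130,80))]
def W(p,B):
    B=np.array(B,float);c,s=np.cos(p[2]),np.sin(p[2])
    return np.c_[p[0]+c*B[:,0]-s*B[:,1],p[1]+s*B[:,0]+c*B[:,1],B[:,2]+p[3]]
def res(p,which):
    r=[]
    if 't' in which:r.append(proj('top',W(p,[a for a,_ in T]))-(np.array([b for _,b in T])/5+[339.6,189.6]))
    if 's' in which:r.append(proj('scene',W(p,[a for a,_ in S]))-(np.array([b for _,b in S])/5.5+[154.6,84.6]))
    r=np.vstack(r).ravel(); return np.r_[r, 0.05*p[3]] if which!='ts' else r
for w in('t','s','ts'):
    f=least_squares(res,[590,-64,-.2,0],args=(w,),x_scale=[1,1,.01,1]); p=f.x
    print(w,p.round(3),np.degrees(p[2]).round(2),'rms',np.sqrt((f.fun**2).mean()).round(2)); print(' lip',W(p,[(-114,0,251.5)]).round(1),'cap',W(p,[(-133,-104,245.5)]).round(1),f.fun.round(1))
E
```

```text
t [ 5.93035e+02 -6.91350e+01 -2.28000e-01 -2.30300e+00] -13.07 rms 0.51
 lip [[482.  -43.4 249.2]] cap [[ 440.  -140.4  243.2]] [ 0.  -0.  -0.2  0.9 -0.   0.4 -0.1  0.2  0.7 -0.4 -0.4 -1.2 -0.1]
s [ 5.9541e+02 -6.9505e+01 -2.4100e-01  2.1050e+00] -13.79 rms 0.18
 lip [[484.7 -42.3 253.6]] cap [[ 441.5 -138.8  247.6]] [ 0.2  0.2 -0.   0.  -0.2 -0.3  0.1]
ts [ 5.93047e+02 -6.88290e+01 -2.30000e-01  1.10000e-01] -13.2 rms 0.49
 lip [[482.1 -42.8 251.6]] cap [[ 439.8 -139.7  245.6]] [-0.1 -0.2 -0.2  1.1 -0.2  0.3 -0.1  0.3  0.9 -0.4 -0.4 -1.1  0.3  0.5
 -0.1 -0.5 -0.3  0. ]
```

```bash
cat >> h.py <<'E'
from scipy.spatial.transform import Rotation as Ro
YAW=np.radians(-13.2); BX=np.array([np.cos(YAW),np.sin(YAW),0]); BY=np.array([-BX[1],BX[0],0]); CAP=np.array([439.9,-139.8,245.6])
def go(tip,flip=1):
    """tip: wanted fingertip position, world mm; prints offset cm, twist deg"""
    s=ctrl.sense(); R=Ro.from_quat(s['tool_rot'],scalar_first=True)
    z=flip*BY; x=np.array([0,0,-1.]); y=np.cross(z,x)
    G=Ro.from_matrix(np.c_[x,y,z]); tcp=np.array(tip)+[0,0,ctrl.tcp_to_tips]
    print('t',s['time_s'],'tips',(s['eef_pos']+R.as_matrix()[:,0]*ctrl.tcp_to_tips).round(1),'F',s['wrist_force'].round(1),'op',s['opening'].round(2))
    print('offset cm',(R.inv().apply(tcp-s['eef_pos'])/10).round(2),'twist',np.degrees((R.inv()*G).as_rotvec()).round(1), 'y axis',y.round(2))
E
python3 - <<'E'
from h import *
s=ctrl.sense();print(Ro.from_quat(s['tool_rot'],scalar_first=True).as_matrix().round(2), ctrl.tcp_to_tips)
for f in(1,-1): go(CAP-3*BX+[0,0,60],f)
E
```

```text
[[ 0.    0.93  0.37]
 [-0.    0.37 -0.93]
 [-1.   -0.    0.  ]] 11.0Traceback (most recent call last):
  File "<stdin>", line 3, in <module>
  File "h.py", line 14, in go
    print('t',s['time_s'],'tips',(s['eef_pos']+R.as_matrix()[:,0]*ctrl.tcp_to_tips).round(1),'F',s['wrist_force'].round(1),'op',s['opening'].round(2))
                                                                                                                                ^^^^^^^^^^^^^^^^^^
AttributeError: 'float' object has no attribute 'round'
```

```bash
sed -i "s/s\['opening'\].round(2)/round(s['opening'],2)/" h.py
python3 - <<'E'
from h import *
for f in(1,-1): go(CAP-3*BX+[0,0,60],f)
E
```

```text
t 0.8 tips [ 231.7 -580.5  222.7] F [-0.1 -0.1  0.2] op 1.0
offset cm [ -8.3   35.43 -33.38] twist [-145.    0.    0.] y axis [-0.97  0.23  0.  ]
t 0.8 tips [ 231.7 -580.5  222.7] F [-0.1 -0.1  0.2] op 1.0
offset cm [ -8.3   35.43 -33.38] twist [35.  0. -0.] y axis [ 0.97 -0.23  0.  ]
```

```bash
python3 -m pendant '[{"offset":[-6,0,0],"twist":[0,0,0]},{"offset":[-8.3,4,-4],"twist":[5,0,0]},{"offset":[-8.3,8,-8],"twist":[10,0,0]},{"offset":[-8.3,12,-12],"twist":[14,0,0]},{"offset":[-8.3,16,-16],"twist":[18,0,0]},{"offset":[-8.3,20,-20],"twist":[22,0,0]},{"offset":[-8.3,24,-23],"twist":[26,0,0]},{"offset":[-8.3,28,-26.5],"twist":[30,0,0]},{"offset":[-8.3,32,-30],"twist":[33,0,0]},{"offset":[-8.3,35.4,-33.4],"twist":[35,0,0]}]' 1
python3 - <<'E'
from h import *
go(CAP-3*BX+[0,0,60],-1)
E
```

```text
time_s: 2.05
eef_pos: [437.4, -137.2, 317.0]
tool_rot: [0.439, 0.555, 0.438, -0.554]
wrist_force: [0.2, -0.4, 0.2]
opening: 0.01
t 2.05 tips [ 437.4 -137.2  306. ] F [ 0.2 -0.4  0.2] op 0.01
offset cm [0.04 0.01 0.19] twist [-0.1  0.  -0.1] y axis [ 0.97 -0.23  0.  ]
```

```bash
python3 -m pendant '[{"offset":[0,0,0.2],"twist":[0,0,0]},{"offset":[0,0,0.2],"twist":[0,0,0]}]' >/dev/null
python3 - <<'E'
from h import *
import cv2
go(CAP-3*BX+[0,0,60],-1)
for c in("wrist","top"):
    cv2.imwrite(f"pics/{c}1.png",ctrl.grab_frame(c))
    for n in("catch_cap","hatch_lip"): print(c,n,[(r['score'],[round(v,1) for v in r['location']]) for r in ctrl.landmark_of(c,n)[:2]])
# project predicted points into wrist
s=ctrl.sense();R=Ro.from_quat(s['tool_rot'],scalar_first=True).as_matrix();k=ctrl.get_calibration('wrist');M=k['mount']
img=cv2.imread('pics/wrist1.png')
for P in [CAP+a*BX+b*BY for a in(-15,15) for b in(-13,13)]+[np.array([482.1,-42.8,251.6])+b*BY for b in(-112,112)]:
    q=M[:3,:3].T@(R.T@(P-s['eef_pos'])-M[:3,3]); u=q[:2]/q[2];u=u*(1+k['k1']*u@u);px=u*k['mtx'][0,0]+k['mtx'][:2,2];print(px.round(1))
    cv2.circle(img,tuple(int(v) for v in px.round()),2,(0,0,255),-1)
cv2.imwrite('pics/wrist1b.png',img)
E
```

```text
t 2.3 tips [ 436.6 -139.9  306. ] F [0.5 0.6 0.1] op 0.01
offset cm [ 0.04  0.02 -0.08] twist [-0.1  0.  -0.1] y axis [ 0.97 -0.23  0.  ]
wrist catch_cap [(0.76, [438.1, -138.8, 243.8])]
wrist hatch_lip [(0.89, [484.9, -44.9, 249.5])]
top catch_cap [(0.57, [439.3, -142.5, 247.8])]
top hatch_lip [(0.92, [482.3, -40.1, 252.6])]
[335.7 226.6]
[303.6 226.7]
[336.2 190.8]
[302.9 190.9]
[329.9 187.9]
[ 43.6 189. ]
```

View pics/wrist1b.png

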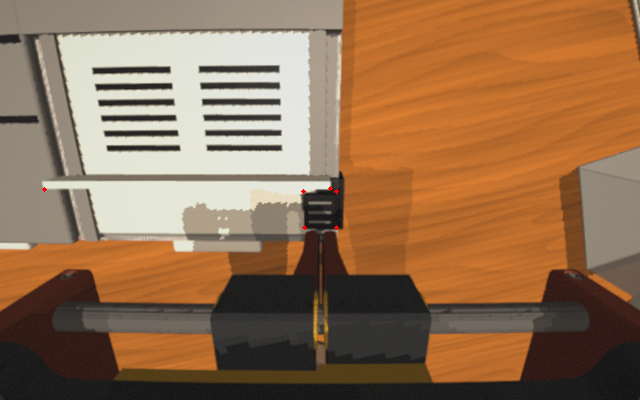

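The wrist view confirms the fit: the predicted cap corners at (303–336, 191–227) and lip ends at (330,188) and (44,189) land on the picture. I'll go down to just above the cap next.

```bash
python3 -m pendant '[{"offset":[2,0,0],"twist":[0,0,0]},{"offset":[4,0,0],"twist":[0,0,0]},{"offset":[5,0,0],"twist":[0,0,0]},{"offset":[5.5,0,0],"twist":[0,0,0]},{"offset":[5.5,0,0],"twist":[0,0,0]}]'
python3 - <<'E'
from h import *
go(CAP-3*BX+[0,0,-10],-1)
E
```

```text
time_s: 3.22
eef_pos: [436.7, -140.1, 262.1]
tool_rot: [0.439, 0.555, 0.438, -0.555]
wrist_force: [-0.7, 1.1, -0.7]
opening: 0.004
t 3.225 tips [ 436.7 -140.1  251.1] F [-0.7  1.1 -0.7] op 0.0
offset cm [ 1.55  0.   -0.1 ] twist [-0.2  0.  -0.1] y axis [ 0.97 -0.23  0.  ]
```

```bash
python3 -m pendant '[{"offset":[0.4,0,-0.1],"twist":[0,0,0]},{"offset":[0.8,0,-0.1],"twist":[0,0,0]},{"offset":[1.2,0,-0.1],"twist":[0,0,0]},{"offset":[1.5,0,-0.1],"twist":[0,0,0]},{"offset":[1.6,0,-0.1],"twist":[0,0,0]},{"offset":[1.6,0,-0.1],"twist":[0,0,0]}]'
python3 - <<'E'
from h import *
import cv2
go(CAP+[0,0,-10],-1)
cv2.imwrite("pics/wrist2.png",ctrl.grab_frame("wrist"))
print([(r['score'],[round(v,1) for v in r['location']]) for r in ctrl.landmark_of("wrist","catch_cap")])
E
```

```text
time_s: 3.98
eef_pos: [437.4, -139.1, 246.5]
tool_rot: [0.439, 0.555, 0.438, -0.554]
wrist_force: [-0.4, 1.0, 6.8]
opening: 0.003
t 3.975 tips [ 437.4 -139.1  235.5] F [-0.4  1.   6.8] op 0.0
offset cm [-0.01  0.26  0.01] twist [-0.2  0.  -0.1] y axis [ 0.97 -0.23  0.  ]
[]
```

View pics/wrist2.png

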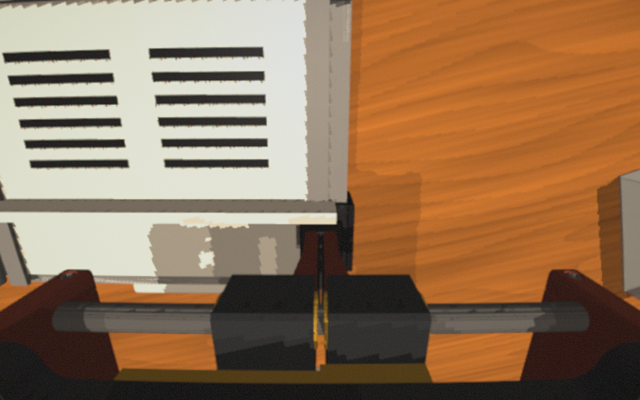

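The tips are on the cap with about 6.8 N, which matches a press of about 10 mm. Next I push bins +x while holding it down.

```bash
python3 -m pendant '[{"offset":[0.05,0.5,0],"twist":[0,0,0]},{"offset":[0.05,1,0],"twist":[0,0,0]},{"offset":[0.05,1.3,0],"twist":[0,0,0]},{"offset":[0.05,1.6,0],"twist":[0,0,0]},{"offset":[0.05,1.9,0],"twist":[0,0,0]},{"offset":[0.05,2.2,0],"twist":[0,0,0]},{"offset":[0.05,2.2,0],"twist":[0,0,0]}]'
python3 - <<'E'
from h import *
import cv2
go(CAP+116*BX+[0,0,-10],-1)
cv2.imwrite("pics/wrist3.png",ctrl.grab_frame("wrist"))
print([(r['score'],[round(v,1) for v in r['location']]) for r in ctrl.landmark_of("wrist","hatch_lip")])
E
```

```text
time_s: 4.95
eef_pos: [457.4, -144.0, 245.9]
tool_rot: [-0.438, -0.554, -0.439, 0.555]
wrist_force: [-6.3, 2.0, 6.6]
opening: 0.004
t 4.95 tips [ 457.4 -144.   234.9] F [-6.3  2.   6.6] op 0.0
offset cm [-0.09  9.8  -0.05] twist [-0.2  0.   0.1] y axis [ 0.97 -0.23  0.  ]
[(0.59, [495.4, -45.9, 247.3])]
```

View pics/wrist3.png

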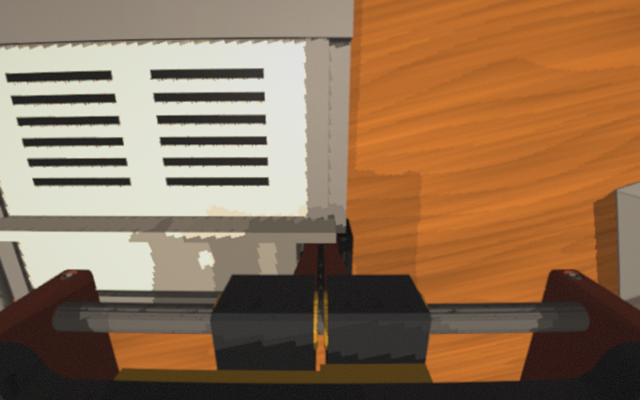

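The hatch is past the tongue, open about 8–9 mm (lip row moved from 212 to 231 while the tool moved 20 mm). I'll keep pushing.

```bash
python3 -m pendant '[{"offset":[0,0.6,0],"twist":[0,0,0]},{"offset":[0,1.2,0],"twist":[0,0,0]},{"offset":[0,1.8,0],"twist":[0,0,0]},{"offset":[0,2.4,0],"twist":[0,0,0]},{"offset":[0,3,0],"twist":[0,0,0]},{"offset":[0,3.6,0],"twist":[0,0,0]},{"offset":[0,4.2,0],"twist":[0,0,0]},{"offset":[0,4.8,0],"twist":[0,0,0]},{"offset":[0,5.4,0],"twist":[0,0,0]},{"offset":[0,6,0],"twist":[0,0,0]}]'
python3 - <<'E'
from h import *
go(CAP+119*BX+[0,0,-10],-1)
E
```

```text
time_s: 6.3
eef_pos: [516.0, -158.0, 245.6]
tool_rot: [-0.438, -0.554, -0.439, 0.555]
wrist_force: [-2.6, -0.2, -1.3]
opening: 0.003
t 6.3 tips [ 516.  -158.   234.6] F [-2.6 -0.2 -1.3] op 0.0
offset cm [-0.1   4.07 -0.05] twist [-0.2  0.   0.1] y axis [ 0.97 -0.23  0.  ]
```

```bash
python3 -m pendant '[{"offset":[0,0.6,0],"twist":[0,0,0]},{"offset":[0,1.2,0],"twist":[0,0,0]},{"offset":[0,1.8,0],"twist":[0,0,0]},{"offset":[0,2.4,0],"twist":[0,0,0]},{"offset":[0,3,0],"twist":[0,0,0]},{"offset":[0,3.4,0],"twist":[0,0,0]},{"offset":[0,3.7,0],"twist":[0,0,0]},{"offset":[0,3.9,0],"twist":[0,0,0]},{"offset":[0,3.9,0],"twist":[0,0,0]}]'
python3 - <<'E'
from h import *
go(CAP+119*BX+[0,0,-10],-1)
E
```

```text
time_s: 7.42
eef_pos: [553.3, -167.0, 245.6]
tool_rot: [-0.438, -0.554, -0.439, 0.556]
wrist_force: [-4.9, 0.9, 1.5]
opening: 0.006
t 7.425 tips [ 553.3 -167.   234.6] F [-4.9  0.9  1.5] op 0.01
offset cm [-0.1   0.24 -0.05] twist [-0.2  0.   0.2] y axis [ 0.97 -0.23  0.  ]
```

```bash
python3 -m pendant '[{"offset":[0,0.2,0],"twist":[0,0,0]},{"offset":[0,0.4,0],"twist":[0,0,0]},{"offset":[0,0.4,0],"twist":[0,0,0]}]'
python3 - <<'E'
from h import *
go(CAP+119*BX+[0,0,-10],-1)
E
```

```text
time_s: 7.8
eef_pos: [553.5, -167.0, 245.6]
tool_rot: [-0.436, -0.552, -0.441, 0.558]
wrist_force: [-18.2, 3.9, 11.0]
opening: 0.001
t 7.8 tips [ 553.4 -167.   234.6] F [-18.2   3.9  11. ] op 0.0
offset cm [-0.1   0.22 -0.06] twist [-0.2  0.1  0.6] y axis [ 0.97 -0.23  0.  ]
```

The force rose to 18 N with no further motion, so the hatch is at its stop. I'll back off and lift away.

```bash
python3 -m pendant '[{"offset":[0,-0.5,0],"twist":[0,0,0]},{"offset":[-0.2,-1.5,0],"twist":[0,0,0]},{"offset":[-2,-2,0],"twist":[0,0,0]},{"offset":[-5,-2,0],"twist":[0,0,0]},{"offset":[-9,-3,0],"twist":[0,0,0]},{"offset":[-11,-6,0],"twist":[0,0,0]},{"offset":[-11,-9,0],"twist":[0,0,0]},{"offset":[-11,-12,0],"twist":[0,0,0]},{"offset":[-11,-12,0],"twist":[0,0,0]}]'
python3 - <<'E'
from h import *
import cv2
for c in("wrist","top","scene"):
    cv2.imwrite(f"pics/{c}4.png",ctrl.grab_frame(c))
    for n in("catch_cap","hatch_lip"):
        for r in ctrl.landmark_of(c,n)[:1]:
            L=np.array(r['location']); d=L-CAP; print(c,n,r['score'],L.round(1),'bins dx',(d@BX).round(1),'(lip open=dx-19)')
for n in("jar","bowl","dome","log_hide"): print(n,[[round(v) for v in r['location']] for r in ctrl.landmark_of("scene",n)[:1]])
a=[cv2.imread(f"pics/{c}4.png") for c in("wrist","top","scene")]
E
```

```text
time_s: 8.93
eef_pos: [437.2, -139.1, 359.0]
tool_rot: [-0.437, -0.553, -0.44, 0.557]
wrist_force: [-0.9, -0.3, -0.7]
opening: 0.003
wrist catch_cap 0.77 [ 435.7 -140.1  243.5] bins dx -4.0 (lip open=dx-19)
wrist hatch_lip 0.59 [588.2 -66.5 248.7] bins dx 127.6 (lip open=dx-19)
top catch_cap 0.51 [ 438.  -142.2  247.5] bins dx -1.3 (lip open=dx-19)
top hatch_lip 0.71 [588.8 -69.  253.7] bins dx 128.8 (lip open=dx-19)
scene catch_cap 0.7 [ 437.  -139.5  246.2] bins dx -2.9 (lip open=dx-19)
scene hatch_lip 0.86 [592.7 -71.  250.4] bins dx 133.1 (lip open=dx-19)
jar [[698, -180, 228]]
bowl [[707, -44, 232]]
dome [[739, 154, 226]]
log_hide [[583, 205, 227]]
```

View pics/wrist4.png

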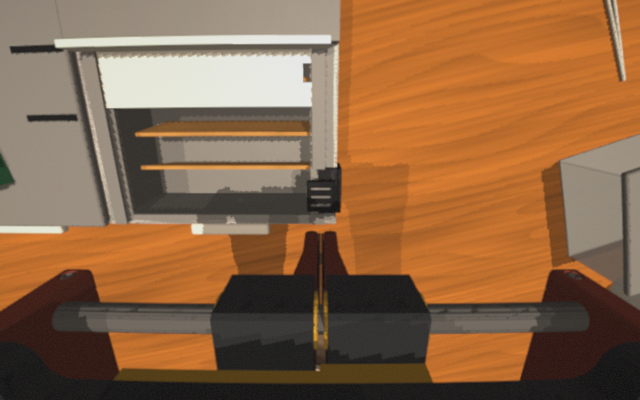

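View pics/scene4.png

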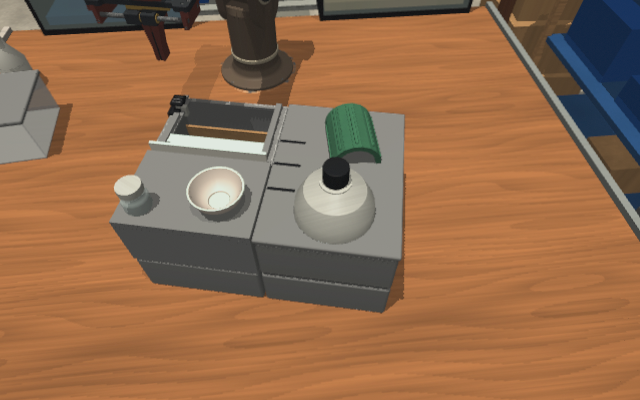

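Run:
```python
from h import *
import cv2
s=ctrl.sense();R=Ro.from_quat(s['tool_rot'],scalar_first=True).as_matrix();k=ctrl.get_calibration('wrist');M=k['mount']
for o in(100,105,110):
  for b in(-112,112):
    P=np.array([482.1,-42.8,251.6])+b*BY+o*BX
    q=M[:3,:3].T@(R.T@(P-s['eef_pos'])-M[:3,3]); u=q[:2]/q[2];u=u*(1+k['k1']*u@u);print(o,b,(u*k['mtx'][0,0]+k['mtx'][:2,2]).round(1))
img=cv2.imread('pics/wrist4.png')[25:65,260:345];cv2.imwrite('pics/w4z.png',cv2.resize(img,None,fx=8,fy=8,interpolation=cv2.INTER_NEAREST))
```

```text
100 -112 [330.3  53.5]
100 112 [55.1 58.6]
105 -112 [330.3  46.6]
105 112 [53.7 51.9]
110 -112 [330.3  39.6]
110 112 [52.3 45.2]
```

View pics/w4z.png

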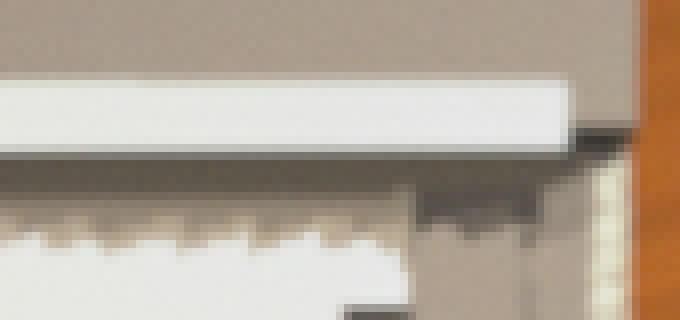

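```bash
python3 -m pendant '[{"offset":[0,0,0],"twist":[0,0,0]},{"offset":[0,0,0],"twist":[0,0,0]},{"offset":[0,0,0],"twist":[0,0,0]}]' >/dev/null
python3 - <<'E'
from h import *
import cv2
s=ctrl.sense();f=ctrl.grab_frame('wrist');R=Ro.from_quat(s['tool_rot'],scalar_first=True).as_matrix();k=ctrl.get_calibration('wrist');M=k['mount']
O=np.array([593.05,-68.83,0])
def pj(P):
    q=M[:3,:3].T@(R.T@(P-s['eef_pos'])-M[:3,3]); u=q[:2]/q[2];u=u*(1+k['k1']*u@u);return (u*k['mtx'][0,0]+k['mtx'][:2,2]).round(1)
B=lambda x,y,z:pj(O+x*BX+y*BY+[0,0,z])
print('deck corner',B(2,-120,231.5),'cap corners',[B(-133+a,-104+b,245.5) for a in(-15,15) for b in(-13,13)])
print('front right corner col', B(-148,-120,228))
print('other column front edge y=300',B(-170,150,228))
for o in(105,110): print(o,'lipfront',B(-114+o,-112,251.5),'lipback',B(-108+o,-112,251.5))
img=f[25:65,260:345];cv2.imwrite('pics/w5z.png',cv2.resize(img,None,fx=8,fy=8,interpolation=cv2.INTER_NEAREST))
img=f[155:245,285:355];cv2.imwrite('pics/w5c.png',cv2.resize(img,None,fx=6,fy=6,interpolation=cv2.INTER_NEAREST))
E
```

```text
deck corner [339.1  37.1] cap corners [array([334.4, 210.7]), array([306.8, 210.7]), array([334.8, 179.6]), array([306.3, 179.7])]
front right corner col [336.6 204.8]
other column front edge y=300 [ 77.5 225.4]
105 lipfront [330.3  46.7] lipback [330.4  38.3]
110 lipfront [330.4  39.7] lipback [330.4  31.2]
```

View pics/w5z.png

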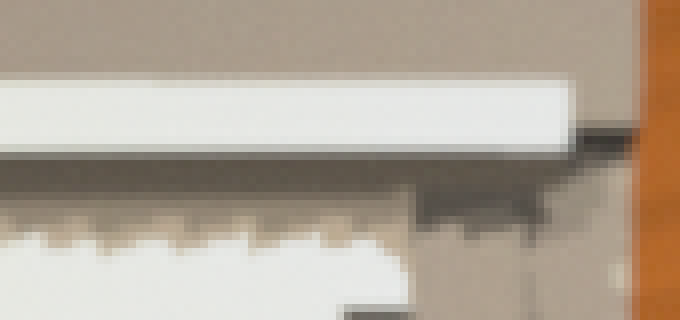

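View pics/w5c.png

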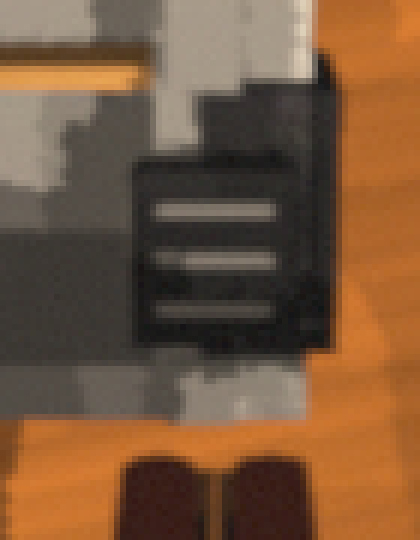

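Relative to the fixed deck edge, which shows the same +3.9 px bias (predicted row 37.1, seen 41), the lip sits at 110 mm within about 0.5 mm. The hatch is fully open, the catch is back up and the hand is clear.

Run:
```python
from workcell import ctrl
s=ctrl.sense();print(s['time_s'],s['wrist_force'].round(1));print(ctrl.hand_in())
```

```text
10.0 [-0.1 -0.5  0.4]
the job is handed in; nothing more can be done
None
```

The hatch is fully open against its stop, and I handed the job in at 10.0 s. With the fingers closed, I pressed the catch about 10 mm (6.8 N). I held it down while pushing the lip past the tongue, pushed on to the stop, then backed off and lifted clear. At the stop the force rose to 18 N with no further motion.

**Last checks:**
- **Opening:** measured against the deck edge in the wrist picture, the hatch is open about 110 mm. The raw wrist projection gave about 107 mm, because the fixed deck edge showed the same offset of about 4 px. The networks gave 109–114 mm.
- **Catch and hand:** the catch has sprung back up, and the hand touches nothing (wrist force about 0 N).
- **Loose things:** jar, bowl, dome and log hide were found within 3 mm of their starting places, which is inside the networks' accuracy.

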